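Clear the film cartons: empties down the recycling chute, full ones to stock

TASK

Clear up the look-alike film cartons on the right of the bench: some are empty shells and some still hold a full roll, which you can only tell by the effort of lifting them. Set every full carton down in the grey stock tray, lying flat on its floor beside any other. Set every empty one crosswise on the ledge of the recycling chute and push it over the edge so that it drops right down into the covered chute. Leave the blue-capped bottle and the white timer alone.

Things in the scene. Friction and masses are not known exactly. Their poses are not given: they have to be found in the camera images.
- carton_1: a closed cream card carton of sealing film with one blue long side, 60 x 121 x 62 mm high; may be absent. All cartons look exactly alike; an EMPTY one weighs 35 to 55 g, a FULL one 510 to 720 g, and the number says nothing about it. Origin at the centre of its underside (as built), x across its 60 mm width, y along its 121 mm length, z up
- carton_1_mid (a point): the middle of carton_1, 31 mm above its underside, same axes
- carton_2: a closed cream card carton of sealing film with one blue long side, 60 x 121 x 62 mm high; may be absent. All cartons look exactly alike; an EMPTY one weighs 35 to 55 g, a FULL one 510 to 720 g, and the number says nothing about it. Origin at the centre of its underside (as built), x across its 60 mm width, y along its 121 mm length, z up
- carton_2_mid (a point): the middle of carton_2, 31 mm above its underside, same axes
- carton_3: a closed cream card carton of sealing film with one blue long side, 60 x 121 x 62 mm high; may be absent. All cartons look exactly alike; an EMPTY one weighs 35 to 55 g, a FULL one 510 to 720 g, and the number says nothing about it. Origin at the centre of its underside (as built), x across its 60 mm width, y along its 121 mm length, z up
- carton_3_mid (a point): the middle of carton_3, 31 mm above its underside, same axes
- carton_4: a closed cream card carton of sealing film with one blue long side, 60 x 121 x 62 mm high; may be absent. All cartons look exactly alike; an EMPTY one weighs 35 to 55 g, a FULL one 510 to 720 g, and the number says nothing about it. Origin at the centre of its underside (as built), x across its 60 mm width, y along its 121 mm length, z up
- carton_4_mid (a point): the middle of carton_4, 31 mm above its underside, same axes
- carton_5: a closed cream card carton of sealing film with one blue long side, 60 x 121 x 62 mm high; may be absent. All cartons look exactly alike; an EMPTY one weighs 35 to 55 g, a FULL one 510 to 720 g, and the number says nothing about it. Origin at the centre of its underside (as built), x across its 60 mm width, y along its 121 mm length, z up
- carton_5_mid (a point): the middle of carton_5, 31 mm above its underside, same axes
- chute: blue recycling chute, fixed: a metal ledge in front, a covered drop behind. Origin on the bench below the middle of the drop edge; x points from the ledge into the chute, y left across it. Ledge: flat, 100 mm above the bench, from x = -160 mm to the edge at x = 0, 170 mm clear between rails 5 mm thick and 8 mm high. A carton falls once its middle is past the edge
- chute_edge (a point): middle of the drop edge (yellow stripe), on the ledge's top, 100 mm above the chute's origin; same axes
- chute_roof (a point): middle of the front rim of the chute's clear roof, on its underside: 20 mm past the edge, 82 mm above the ledge; the roof's top is 6 mm higher. It covers the drop, so that things enter only from the ledge; a carton lying crosswise (length along y) passes under it
- chute_floor (a point): middle of the chute's floor, 4 mm above the bench, 165 mm past the edge. Inside: side walls 170 mm apart, 182 mm high, end wall 255 mm past the edge; a slippery steep slide leads from about 30 mm below the ledge down to the slippery floor
- stock_tray: open grey tray fixed on the bench, outside 170 (x) x 250 (y) x 25 mm high, walls and floor 5 mm thick; origin at the centre of its underside, x away from the robot at yaw 0; holds two cartons side by side with their length along x
- reagent_bottle: loose 100 ml bottle with blue cap, 56 mm across, 104 mm high, origin at the centre of its foot; leave alone
- bench_timer: loose white bench timer, 62 x 62 x 19 mm, origin at the centre of its underside; leave alone

How it is judged (in metres and radians):
At the end, for the whole second after the job is handed in: every empty carton (under 1 N in weight) is at rest in the chute, its middle at least 15 mm past the edge and no higher than about the ledge (105 mm over the bench); every full one (over 5 N) lies at rest with its length level on the floor of the stock tray, between its walls, not on another carton (linear speed of each of carton_1, carton_2, carton_3, carton_4, carton_5 below 0.03 m/s and ((x of carton_1_mid in the frame of chute between 0.015 and 0.26 m and y of carton_1_mid in the frame of chute between -0.085 and 0.085 m and height (world z) of carton_1_mid below 0.105 m and contact force between carton_1 and chute below 3.3 N) or (x of carton_1_mid in the frame of stock_tray between -0.06 and 0.06 m and y of carton_1_mid in the frame of stock_tray between -0.1 and 0.1 m and height (world z) of carton_1_mid below 0.045 m and angle between carton_1_mid's own y axis and vertical above 1.45 rad and contact force between carton_1 and stock_tray above 2.5 N)) and ((x of carton_2_mid in the frame of chute between 0.015 and 0.26 m and y of carton_2_mid in the frame of chute between -0.085 and 0.085 m and height (world z) of carton_2_mid below 0.105 m and contact force between carton_2 and chute below 3.3 N) or (x of carton_2_mid in the frame of stock_tray between -0.06 and 0.06 m and y of carton_2_mid in the frame of stock_tray between -0.1 and 0.1 m and height (world z) of carton_2_mid below 0.045 m and angle between carton_2_mid's own y axis and vertical above 1.45 rad and contact force between carton_2 and stock_tray above 2.5 N)) and ((x of carton_3_mid in the frame of chute between 0.015 and 0.26 m and y of carton_3_mid in the frame of chute between -0.085 and 0.085 m and height (world z) of carton_3_mid below 0.105 m and contact force between carton_3 and chute below 3.3 N) or (x of carton_3_mid in the frame of stock_tray between -0.06 and 0.06 m and y of carton_3_mid in the frame of stock_tray between -0.1 and 0.1 m and height (world z) of carton_3_mid below 0.045 m and angle between carton_3_mid's own y axis and vertical above 1.45 rad and contact force between carton_3 and stock_tray above 2.5 N)) and ((x of carton_4_mid in the frame of chute between 0.015 and 0.26 m and y of carton_4_mid in the frame of chute between -0.085 and 0.085 m and height (world z) of carton_4_mid below 0.105 m and contact force between carton_4 and chute below 3.3 N) or (x of carton_4_mid in the frame of stock_tray between -0.06 and 0.06 m and y of carton_4_mid in the frame of stock_tray between -0.1 and 0.1 m and height (world z) of carton_4_mid below 0.045 m and angle between carton_4_mid's own y axis and vertical above 1.45 rad and contact force between carton_4 and stock_tray above 2.5 N)) and ((x of carton_5_mid in the frame of chute between 0.015 and 0.26 m and y of carton_5_mid in the frame of chute between -0.085 and 0.085 m and height (world z) of carton_5_mid below 0.105 m and contact force between carton_5 and chute below 3.3 N) or (x of carton_5_mid in the frame of stock_tray between -0.06 and 0.06 m and y of carton_5_mid in the frame of stock_tray between -0.1 and 0.1 m and height (world z) of carton_5_mid below 0.045 m and angle between carton_5_mid's own y axis and vertical above 1.45 rad and contact force between carton_5 and stock_tray above 2.5 N))); the robot touches nothing.
It fails at once if the bottle or the timer is shifted by more than 40 mm or tipped over (distance of any of reagent_bottle, bench_timer from where it was at the start of the episode above 0.04 m or angle between any of reagent_bottle, bench_timer's own z axis and vertical above 0.6 rad).
Of carton_1, carton_2, carton_3, carton_4, carton_5 only 4 to 5 are there at a start; the rules pass over those that are not, and their reading is None.
At some moment in a run one of carton_1, carton_2, carton_3, carton_4, carton_5 may be knocked a few centimetres aside while the robot is not near it.
Once in a run the grip may slacken for a moment while it holds something.
It also fails if it takes over 208 s, if anything falls off the work surface, if the arm or the gripper's body presses on something with over 40 N, if the wrist force passes 120 N, or if a joint passes its speed limit or range.

ROBOT

A 6-joint arm with a two-finger parallel gripper is mounted at the origin on a cart in front of the work surface, level with it; the furniture and walls round the work are solid. World frame = base frame: x ahead of the robot, y to its left, z up, the work surface at z = 0. Lengths are in m, angles in degrees, forces in N, time in s.
With the tool pointing down it reaches from about 0.275 to 0.825 m from the base axis. Payload 4.9 kg.
Tool frame: the origin (TCP) lies between the finger pads; the fingertips stand 19 mm ahead of it and the grasp point (between the pads) is the TCP; z points along the fingers, y is the line along which they close (so a half turn about z gives the same grasp; the last joint's range is limited). The gripper opens to 85 mm and grips with 20 to 120 N. Pads are 22 mm wide; open, the fingers measure 114 mm over their backs; the gripper's body (76 mm by 85 mm) begins 54 mm behind the grasp point. The pads swing forward as they close: fully open they stand 13 mm farther back than shut.
Start: joints at [-71.116, 18.69, -11.035, 60.275, 0, 82.311], TCP at [0.246, -0.492, 0.25] pointing down, gripper open.
Joint ranges: [-152.03, 152.03], [-55.5, 102.48], [-74.3, 77.21], [-110.64, 120.58], [-84.22, 78.4], [-180, 180]. Speed limits (degrees/s): [147.25, 147.25, 180, 180, 180, 180].

INTERFACE

Orientations are given as a 3x3 rotation matrix whose columns are the frame's x, y, z axes.
In Python, from station import ctrl gives the robot as it stands. The module is installed in compiled form; this text tells all that it offers.
- The arm moves only by the tool send_rows, never from a script. Its argument "steps" is text: rows parted by semicolons, each of 6 numbers parted by spaces: the shift along the tool's x, y, z scaled (see below), then the turn, a rotation vector about the tool's x, y, z scaled (see below). A call has 1 to 10 rows; each row is the pose to reach, as a shift and turn from the pose commanded when the call began, along the tool's axes at that moment, turning the shorter way round; what a row does not reach only later rows make up. The controller multiplies each number of a shift by 600 mm and each number of a turn by 180 degrees. A row lasts 1/10 s, in which the tool goes at most 50 mm and 8.59 degrees, less where a joint would pass 70% of its speed; a pose out of reach is approached as far as the arm can. A call with a number of a shift or a turn outside -1 to 1 is refused whole. A call with a gripper value outside its range is refused whole. "jaw" is the opening, from -1 (shut) to 1 (fully open), set as the call begins (left out, the last holds). The fingers move at their own pace and stop on an object; "force" is the grip in N (left out, the last holds). Time passes only in rows, so rows that repeat a pose let the fingers close. It gives the time, the measured TCP pose, the force, the opening and the grip force at its end, in the units of the state.
- ctrl.sense(): the state, without advancing time (a new reading comes with each control period).
- ctrl.camera(name): name is "scene" or "top" or "wrist"; returns a dict with "pixels" (420x560x3 uint8, red, green, blue), "z_map" (420x560 float32, m along the optical axis (not along the pixel's ray), 0 where there is no reading), "fx", "fy", "cx", "cy" (pixels), "R" (3x3) and "t" (3): a world point X has camera coordinates R X + t; the wrist camera has in their place "tool_from_camera" (4x4, takes a point from camera to tool coordinates, whose origin is the TCP and whose axes are the flange's). Camera axes: x right, y down, z forward; pixel columns grow to the right and rows downward; lengths in m; the calibration is good to about 2 mm. The wrist camera is an equidistant fisheye: a pixel r from the principal point sees the ray r / f radians off the axis. A picture is of the moment at which its call begins: read the wrist's pose just before it.
- ctrl.job_done(): hands the job in; it is judged then, once.
The state is a dict: "clock": time; "joints": joint angles; "qd": joint speeds; "tau": joint torques, N m; "tool_pos": TCP position; "eef_rot": TCP orientation; "wrist_force": force on the tool from outside, world axes, zero at the start; "moment": the same for the moment, N m; "width": finger opening in m; "grasp_force": force on a finger pad.
Only numpy, scipy, OpenCV 4.12 (cv2) and the standard library are available. Lean on these libraries where they do the work, as an engineer would, in place of code of your own. Each camera call takes 0.05 s, during which the arm holds its last target. There are 200 camera calls.

## Working session

There is one attempt and no reset: what is moved stays moved. The work goes in short steps, Python scripts to look and compute and a tool call to move; the robot and the scene stay as the last step left them, time stands still between calls to the robot, and variables do not carry over. Pictures are saved under pics/ and viewed, at most 14 in all, crops included, and the job is handed in when it is done.

Besides the shell and the picture viewer there is one more tool, called after "Call:" as name(argument=value, ...), one argument or row to a line, values as JSON. send_rows: Moves the arm, as the interface text tells. Its arguments: {"type":"object","properties":{"steps":{"type":"string"},"jaw":{"type":"number"},"force":{"type":"number"}},"required":["steps"]}

```bash
mkdir -p pics
cat > h.py <<'E'
import numpy as np, cv2
from station import ctrl
def cam(n):
    c=ctrl.camera(n); return c
def save(c,f,s=1.0,crop=None):
    im=c["pixels"][:,:,::-1]
    if crop: im=im[crop[1]:crop[3],crop[0]:crop[2]]
    cv2.imwrite(f,cv2.resize(im,None,fx=s,fy=s,interpolation=cv2.INTER_CUBIC))
def cloud(c):
    z=c["z_map"]; v,u=np.mgrid[:z.shape[0],:z.shape[1]]
    P=np.stack([(u-c["cx"])/c["fx"]*z,(v-c["cy"])/c["fy"]*z,z],-1)
    W=(P-np.asarray(c["t"]))@np.asarray(c["R"])
    W[z==0]=np.nan
    return W
E
python3 - <<'E'
from h import *
np.set_printoptions(precision=3,suppress=True)
s=ctrl.sense(); print(s)
for n in("top","scene"):
    c=cam(n); save(c,f"pics/{n}0.png",1.4); np.savez(f"{n}0.npz",W=cloud(c),im=c["pixels"])
    print(n,c["R"],c["t"],c["fx"])
E
```

```text
{'clock': 0.0, 'joints': array([-71.115,  18.732, -11.091,  60.274,   0.001,  82.312]), 'qd': array([-0.009,  0.031, -0.004,  0.011,  0.093,  0.062]), 'tau': array([  0.   , -44.34 ,  26.244,   0.015,  -0.   ,  -0.   ]), 'tool_pos': array([ 0.246, -0.491,  0.25 ]), 'eef_rot': array([[ 0.894,  0.447, -0.001],
       [ 0.447, -0.894,  0.002],
       [ 0.   , -0.002, -1.   ]]), 'wrist_force': array([ 0.65 ,  0.103, -0.063]), 'moment': array([-0.004,  0.001,  0.023]), 'grasp_force': 0.0, 'width': 0.0853728550567086}
top [[ 0.011 -1.     0.009]
 [-0.986 -0.012 -0.165]
 [ 0.165 -0.007 -0.986]] [0.001 0.567 1.026] 385.69966816908175
scene [[-0.863 -0.505  0.012]
 [-0.346  0.573 -0.743]
 [ 0.368 -0.645 -0.669]] [0.485 0.283 1.258] 446.9375642593719
```

View pics/top0.png

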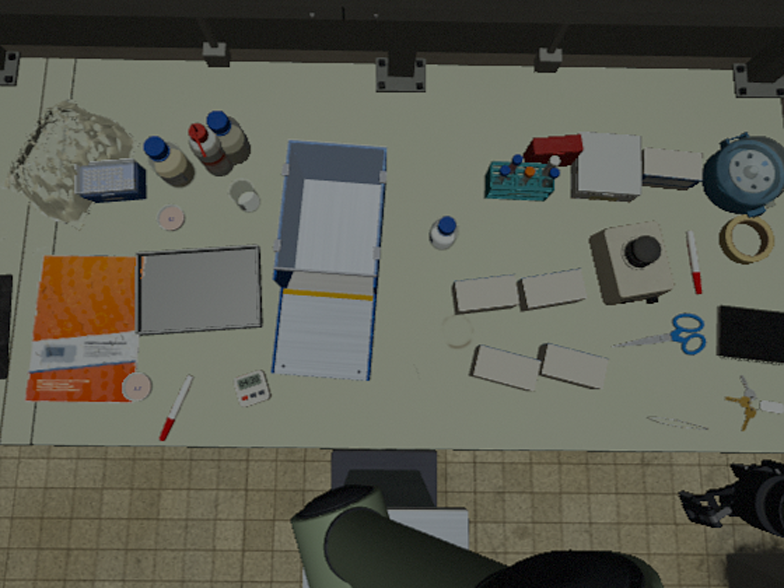

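View pics/scene0.png

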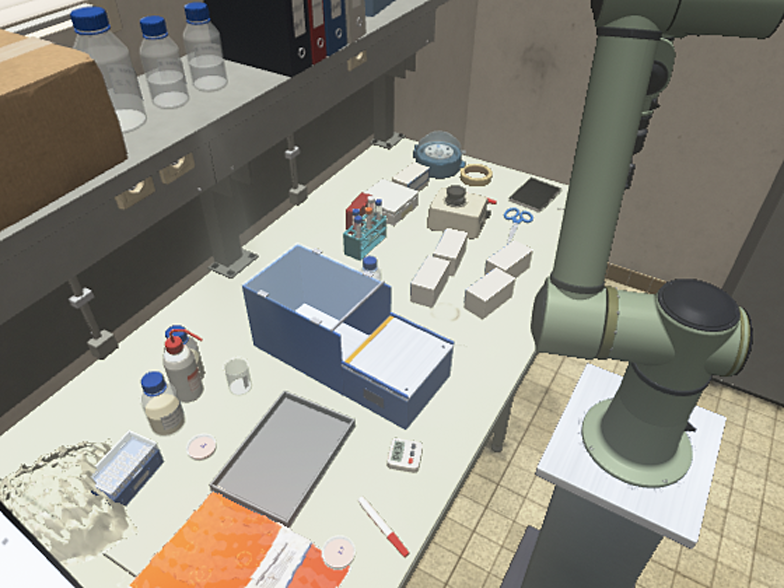

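Four cartons lie near (486,293), (552,288), (505,367) and (574,365). The chute is in the middle, the tray is at (200,290), the bottle at (443,232) and the timer at (252,388). Next I measure them.

```bash
cat >> h.py <<'E'
def boxes(W,lo=0.052,hi=0.072,amin=150):
    m=((W[...,2]>lo)&(W[...,2]<hi)).astype(np.uint8)
    n,l,st,_=cv2.connectedComponentsWithStats(m,connectivity=4)
    out=[]
    for i in range(1,n):
        if st[i,4]<amin: continue
        p=W[l==i]; r=cv2.minAreaRect(p[:,:2].astype(np.float32))
        a=cv2.boxPoints(r); e=[a[1]-a[0],a[2]-a[1]]; L=[np.linalg.norm(x) for x in e]; k=e[int(L[1]>L[0])]
        out.append((np.round(r[0],4),np.round(sorted(L),4),round(np.degrees(np.arctan2(k[1],k[0]))%180,1),round(np.nanmedian(p[:,2]),4),st[i,:4]*1.4))
    return out
E
python3 - <<'E'
from h import *
np.set_printoptions(precision=3,suppress=True)
W=np.load("top0.npz")["W"]; Ws=np.load("scene0.npz")["W"]
for b in boxes(W): print(*b)
print("scene")
for b in boxes(Ws): print(*b)
print("ledge")
for b in boxes(W,.09,.108): print(*b)
for q,n in [((286,292),"edgeL"),((372,297),"edgeR"),((275,376),"ledge L"),((370,378),"ledge R"),((300,320),"ledge mid"),((325,275),"roof front"),((340,220),"chute"),((443,232),"bottle"),((252,388),"timer"),((137,252),"t"),((260,247),"t"),((262,325),"t"),((140,333),"t"),((200,290),"tray"),((672,160),"box"),((458,332),"disc"),((635,250),"grey device")]:
    u,v=int(q[0]/1.4),int(q[1]/1.4); print(n,W[v,u])
E
```

```text
[1.098 0.424] [0.031 0.821] 90.0 0.062 [  0.   30.8 387.8  22.4]
[ 1.108 -0.198] [0.019 0.292] 87.3 0.0624 [417.2  39.2 138.6  14. ]
[ 1.101 -0.594] [0.049 0.485] 85.2 0.0621 [557.2  39.2 226.8  32.2]
[0.902 0.618] [0.04 0.1 ] 42.7 0.0632 [ 67.2 112.   44.8  39.2]
[ 0.823 -0.71 ] [0.096 0.167] 14.1 0.0637 [712.6 131.6  63.   77. ]
[ 0.844 -0.576] [0.063 0.125] 84.8 0.0602 [639.8 147.   63.   35. ]
[0.803 0.629] [0.097 0.214] 100.3 0.064 [ 30.8 149.8 105.   54.6]
[ 0.81  -0.263] [0.062 0.13 ] 88.2 0.0667 [488.6 161.   65.8  32.2]
[ 0.616 -0.448] [0.073 0.166] 38.6 0.0618 [597.8 228.2  61.6  72.8]
[ 0.582 -0.322] [0.062 0.121] 99.9 0.0605 [520.8 268.8  65.8  39.2]
[0.583 0.12 ] [0.036 0.168] 84.0 0.0603 [285.6 270.2  86.8  25.2]
[ 0.571 -0.188] [0.061 0.122] 97.3 0.0607 [453.6 274.4  65.8  37.8]
[ 0.429 -0.356] [0.061 0.122] 75.6 0.0602 [540.4 343.   68.6  46.2]
[ 0.425 -0.224] [0.061 0.121] 75.9 0.0604 [471.8 344.4  68.6  46.2]
scene
[ 0.867 -1.62 ] [0.045 0.511] 0.2 0.0622 [471.8  46.2 119.   30.8]
[ 1.122 -1.273] [0.019 0.656] 90.7 0.0625 [394.8  49.   77.   58.8]
[ 0.116 -1.618] [0
[... 1094 characters left out ...]
5.1 0.0999 [196.  116.2  44.8  44.8]
[ 0.828 -0.722] [0.101 0.128] 3.4 0.0982 [728.  135.8  56.   61.6]
[0.825 0.448] [0.056 0.067] 128.4 0.1002 [145.6 140.   36.4  33.6]
[0.5   0.123] [0.18  0.195] 176.2 0.0993 [270.2 270.2 105.  110.6]
edgeL [0.561 0.198 0.098]
edgeR [0.552 0.037 0.098]
ledge L [ 0.405  0.232 -0.003]
ledge R [0.402 0.039 0.001]
ledge mid [0.508 0.17  0.099]
roof front [0.611 0.134 0.017]
chute [0.675 0.094 0.186]
bottle [ 0.681 -0.098  0.104]
timer [0.38  0.272 0.015]
t [0.651 0.522 0.023]
t [ 0.672  0.276 -0.   ]
t [ 0.507  0.262 -0.001]
t [0.488 0.499 0.024]
tray [0.578 0.395 0.002]
box [ 0.851 -0.576  0.061]
disc [ 0.498 -0.141 -0.003]
grey device [ 0.648 -0.463  0.11 ]
```

```bash
cat >> h.py <<'E'
from scipy.spatial.transform import Rotation as Ro
def plan(*wps):
    """wps: (x,y,z,phi) world; prints rows for one call, tool frame from present pose"""
    s=ctrl.sense(); R=s["eef_rot"]; p=s["tool_pos"]
    ph0=np.degrees(np.arctan2(R[1,0],R[0,0])); 
    print("t",round(s["clock"],1),"p",np.round(p,3),"phi",round(ph0,1),"w",round(s["width"],3),"F",np.round(s["wrist_force"],2))
    for x,y,z,ph in wps:
        if ph is None: ph=ph0
        c,n=np.cos(np.radians(ph)),np.sin(np.radians(ph))
        T=np.array([[c,n,0],[n,-c,0],[0,0,-1.]])
        d=R.T@(np.array([x,y,z])-p)/.6; r=Ro.from_matrix(R.T@T).as_rotvec()/np.pi
        print(" ".join("%.4f"%a for a in np.r_[d,r]), " rows~",max(np.linalg.norm(d)*12,np.linalg.norm(r)*180/8.59).round(1))
E
python3 - <<'E'
from h import *
np.set_printoptions(precision=4,suppress=True)
d=np.load("top0.npz"); W=d["W"]; im=d["im"].astype(int)
# yellow stripe
y=(im[...,0]>140)&(im[...,1]>100)&(im[...,2]<60)&(W[...,2]>.08)&(W[...,2]<.12)&(abs(W[...,1]-.12)<.15)
p=W[y]; print("stripe",len(p),cv2.minAreaRect(p[:,:2].astype(np.float32)),cv2.minAreaRect(np.argwhere(y)[:, ::-1].astype(np.float32)))
l=(abs(W[...,2]-.1)<.005)&(abs(W[...,1]-.12)<.12)&(W[...,0]>.35)&(W[...,0]<.54)
print("ledge",cv2.minAreaRect(W[l][:,:2].astype(np.float32)))
t=(W[...,2]>.014)&(W[...,2]<.032)&(W[...,1]>.24)&(W[...,1]<.54)&(W[...,0]>.45)&(W[...,0]<.71)
n,lab,st,_=cv2.connectedComponentsWithStats(t.astype(np.uint8)); i=1+st[1:,4].argmax()
print("tray",st[i],cv2.minAreaRect(W[lab==i][:,:2].astype(np.float32)))
plan((.425,-.224,.25,75.9),(.425,-.224,.12,75.9))
E
```

```text
stripe 0 ((0.0, 0.0), (0.0, 0.0), 0.0) ((0.0, 0.0), (0.0, 0.0), 0.0)
ledge ((0.47357797622680664, 0.1253233253955841), (0.1801784783601761, 0.14202255010604858), 86.20874786376953)
tray [ 96 174  90  65 729] ((0.5777369141578674, 0.39337581396102905), (0.17086166143417358, 0.25261297821998596), 4.515100955963135)
t 0.1 p [ 0.246 -0.491  0.25 ] phi 26.6 w 0.085 F [-1.13 -0.16 -0.33]
0.4664 -0.2651 -0.0002 -0.0004 -0.0003 -0.2740  rows~ 6.4
0.4663 -0.2648 0.2165 -0.0004 -0.0003 -0.2740  rows~ 6.9
```

Call:
send_rows(
  steps="0.466 -0.265 0 0 0 -0.274;0.466 -0.265 0 0 0 -0.274;0.466 -0.265 0 0 0 -0.274;0.466 -0.265 0 0 0 -0.274;0.466 -0.265 0 0 0 -0.274;0.466 -0.265 0 0 0 -0.274;0.466 -0.265 0 0 0 -0.274;0.466 -0.265 0.2 0 0 -0.274;0.466 -0.265 0.2 0 0 -0.274;0.466 -0.265 0.2 0 0 -0.274",
  jaw=1,
  force=70,
)

```text
clock: 1.1
tool_pos: [0.4226, -0.2223, 0.1263]
eef_rot: [[0.243, 0.97, -0.005], [0.97, -0.243, 0.004], [0.002, -0.006, -1.0]]
wrist_force: [-0.7, 0.7, 0.2]
width: 0.0857
grasp_force: 0.0
```

Run:
```python
from h import *
plan((.425,-.224,.03,75.9))
c=cam("top"); save(c,"pics/t1.png",1.4)
for b in boxes(cloud(c)):
    if b[0][0]<.6 and b[0][1]<-.1: print(*b)
```

```text
t 1.1 p [ 0.423 -0.222  0.126] phi 76.0 w 0.086 F [-0.7   0.67  0.2 ]
-0.0022 0.0054 0.1605 -0.0018 -0.0007 0.0003  rows~ 1.9
[ 0.5818 -0.3215] [0.0613 0.1214] 100.1 0.0606 [520.8 268.8  65.8  39.2]
[ 0.5709 -0.1875] [0.0615 0.12  ] 97.1 0.0606 [453.6 274.4  65.8  37.8]
[ 0.4313 -0.1982] [0.0611 0.0674] 75.9 0.0606 [471.8 344.4  37.8  39.2]
```

Call:
send_rows(
  steps="0 0.003 0.06 0 0 0;0 0.003 0.12 0 0 0;0 0.003 0.16 0 0 0;0 0.003 0.16 0 0 0;0 0.003 0.16 0 0 0",
)

```text
clock: 1.65
tool_pos: [0.4269, -0.2252, 0.0349]
eef_rot: [[0.244, 0.97, -0.0], [0.97, -0.244, 0.0], [0.0, -0.0, -1.0]]
wrist_force: [-0.2, -0.2, 0.1]
width: 0.0851
grasp_force: 0.0
```

Call:
send_rows(
  steps="0 0 0 0 0 0;0 0 0 0 0 0;0 0 0 0 0 0;0 0 0 0 0 0;0 0 0 0 0 0;0 0 0 0 0 0;0 0 0 0 0 0;0 0 0 0 0 0",
  jaw=-1,
)

```text
clock: 2.45
tool_pos: [0.4268, -0.2256, 0.036]
eef_rot: [[0.244, 0.97, 0.0], [0.97, -0.244, -0.002], [-0.002, 0.001, -1.0]]
wrist_force: [-2.5, 0.7, 7.5]
width: 0.0593
grasp_force: 76.2
```

Call:
send_rows(
  steps="0 0 -0.03 0 0 0;0 0 -0.08 0 0 0;0 0 -0.08 0 0 0;0 0 -0.08 0 0 0;0 0 -0.08 0 0 0;0 0 -0.08 0 0 0",
)

```text
clock: 3.05
tool_pos: [0.4258, -0.2243, 0.081]
eef_rot: [[0.244, 0.97, -0.002], [0.97, -0.244, 0.002], [0.001, -0.002, -1.0]]
wrist_force: [-0.3, 0.7, -7.4]
width: 0.059
grasp_force: 79.6
```

Run:
```python
from h import *
plan((.425,-.224,.27,76),(.5737,.448,.27,184.5))
```

```text
t 3.0 p [ 0.426 -0.224  0.081] phi 75.9 w 0.059 F [-0.31  0.73 -7.39]
0.0006 -0.0021 -0.3149 -0.0007 -0.0003 -0.0006  rows~ 3.8
1.1472 -0.0348 -0.3136 -0.0002 -0.0009 -0.6034  rows~ 14.3
```

Call:
send_rows(
  steps="0 0 -0.08 0 0 0;0 0 -0.16 0 0 0;0 0 -0.24 0 0 -0.02;0 0 -0.31 0 0 -0.06;0.06 0 -0.314 0 0 -0.1;0.13 0 -0.314 0 0 -0.14;0.2 -0.01 -0.314 0 0 -0.18;0.27 -0.01 -0.314 0 0 -0.22;0.34 -0.01 -0.314 0 0 -0.26;0.4 -0.01 -0.314 0 0 -0.3",
)

```text
clock: 4.05
tool_pos: [0.4789, 0.0113, 0.2694]
eef_rot: [[-0.646, 0.763, -0.002], [0.763, 0.646, 0.001], [0.002, -0.001, -1.0]]
wrist_force: [0.6, -0.5, -6.7]
width: 0.0593
grasp_force: 82.2
```

Run:
```python
from h import *
plan((.5737,.448,.27,184.5))
```

```text
t 4.0 p [0.479 0.011 0.269] phi 130.2 w 0.059 F [ 0.6  -0.53 -6.74]
0.4536 0.5907 -0.0008 -0.0001 -0.0007 -0.3015  rows~ 8.9
```

Call:
send_rows(
  steps="0.045 0.059 0 0 0 -0.03;0.09 0.118 0 0 0 -0.065;0.135 0.177 0 0 0 -0.1;0.18 0.236 0 0 0 -0.14;0.225 0.295 0 0 0 -0.18;0.28 0.36 0 0 0 -0.22;0.335 0.43 0 0 0 -0.26;0.39 0.5 0 0 0 -0.3015;0.43 0.56 0 0 0 -0.3015;0.454 0.591 0 0 0 -0.3015",
)

```text
clock: 5.05
tool_pos: [0.5761, 0.4495, 0.2673]
eef_rot: [[-0.997, -0.076, -0.003], [-0.076, 0.997, -0.0], [0.003, 0.0, -1.0]]
wrist_force: [0.6, -0.7, -6.4]
width: 0.0593
grasp_force: 81.9
```

Run:
```python
from h import *
plan((.5737,.448,.05,184.5),(.5737,.448,.042,184.5))
```

```text
t 5.0 p [0.576 0.45  0.267] phi -175.7 w 0.059 F [ 0.55 -0.73 -6.44]
0.0032 -0.0023 0.3622 0.0000 -0.0009 -0.0009  rows~ 4.3
0.0032 -0.0023 0.3755 0.0000 -0.0009 -0.0009  rows~ 4.5
```

Call:
send_rows(
  steps="0.003 -0.002 0.08 0 0 0;0.003 -0.002 0.16 0 0 0;0.003 -0.002 0.24 0 0 0;0.003 -0.002 0.3 0 0 0;0.003 -0.002 0.35 0 0 0;0.003 -0.002 0.37 0 0 0;0.003 -0.002 0.375 0 0 0;0.003 -0.002 0.375 0 0 0;0.003 -0.002 0.375 0 0 0",
)

```text
clock: 5.95
tool_pos: [0.5764, 0.4451, 0.0476]
eef_rot: [[-0.997, -0.073, 0.003], [-0.073, 0.997, 0.002], [-0.003, 0.002, -1.0]]
wrist_force: [-0.0, -0.3, -6.8]
width: 0.0591
grasp_force: 82.1
```

Call:
send_rows(
  steps="0 0 0 0 0 0;0 0 0 0 0 0;0 0 0 0 0 0;0 0 0 0 0 0;0 0 0 0 0 0;0 0 0 0 0 0",
  jaw=1,
)

```text
clock: 6.55
tool_pos: [0.5751, 0.4443, 0.0458]
eef_rot: [[-0.997, -0.073, 0.0], [-0.073, 0.997, 0.0], [-0.0, 0.0, -1.0]]
wrist_force: [0.1, 0.3, 0.0]
width: 0.0857
grasp_force: 0.0
```

Call:
send_rows(
  steps="0 0 -0.04 0 0 0;0 0 -0.12 0 0 0;0 0 -0.2 0 0 0;0 0 -0.28 0 0 0;0 0 -0.36 0 0 0;0 0 -0.36 0 0 0",
)

```text
clock: 7.15
tool_pos: [0.578, 0.4461, 0.271]
eef_rot: [[-0.997, -0.073, 0.012], [-0.073, 0.997, 0.007], [-0.012, 0.006, -1.0]]
wrist_force: [1.3, 0.2, 0.6]
width: 0.0856
grasp_force: 0.0
```

Run:
```python
from h import *
plan((.48,.1,.26,130),(.5709,-.1875,.26,97))
```

```text
t 7.2 p [0.578 0.446 0.271] phi -175.8 w 0.086 F [1.33 0.2  0.61]
0.2050 -0.5636 0.0122 0.0038 0.0027 0.3009  rows~ 7.2
0.0887 -1.0525 0.0104 0.0046 0.0016 0.4843  rows~ 12.7
```

Call:
send_rows(
  steps="0.03 -0.08 0.01 0 0 0.04;0.06 -0.16 0.01 0 0 0.08;0.09 -0.24 0.01 0 0 0.12;0.12 -0.32 0.01 0 0 0.16;0.15 -0.4 0.01 0 0 0.2;0.17 -0.48 0.01 0 0 0.24;0.19 -0.56 0.01 0 0 0.28;0.17 -0.64 0.01 0 0 0.32;0.15 -0.72 0.01 0 0 0.36;0.13 -0.8 0.01 0 0 0.4",
)

```text
clock: 8.15
tool_pos: [0.531, -0.0388, 0.2557]
eef_rot: [[-0.372, 0.928, 0.001], [0.928, 0.372, 0.0], [-0.0, 0.001, -1.0]]
wrist_force: [1.1, 0.1, -0.4]
width: 0.0853
grasp_force: 0.0
```

Run:
```python
from h import *
plan((.571,-.1875,.2,97.1),(.571,-.1875,.11,97.1))
c=cam("top")
for b in boxes(cloud(c)):
    if b[0][0]<.6 and b[0][1]<-.1 or b[0][1]>.3: print(*b)
```

```text
t 8.2 p [ 0.531 -0.039  0.256] phi 111.9 w 0.085 F [ 1.11  0.11 -0.35]
-0.2548 -0.0305 0.0929 0.0002 0.0000 0.0820  rows~ 3.3
-0.2548 -0.0306 0.2429 0.0002 0.0000 0.0820  rows~ 4.2
[1.1093 0.6175] [0.0077 0.4381] 89.9 0.0614 [  0.   32.2 207.2  11.2]
[0.9053 0.6189] [0.0354 0.0944] 44.8 0.0627 [ 68.6 112.   42.   33.6]
[0.8021 0.6264] [0.0972 0.2088] 100.9 0.0638 [ 30.8 149.8 105.   54.6]
[0.5794 0.448 ] [0.0634 0.1209] 2.4 0.0665 [144.2 253.4  35.   63. ]
[ 0.5819 -0.3225] [0.0612 0.1225] 100.2 0.0605 [520.8 268.8  65.8  39.2]
[ 0.5748 -0.2199] [0.0565 0.061 ] 7.5 0.0604 [490.  274.4  29.4  33.6]
[ 0.4293 -0.3554] [0.0608 0.1219] 75.9 0.0605 [539.  343.   70.   46.2]
```

Carton D lies well in the tray. Next is carton A.

Call:
send_rows(
  steps="-0.08 -0.01 0.03 0 0 0.03;-0.16 -0.02 0.06 0 0 0.06;-0.24 -0.03 0.09 0 0 0.082;-0.254 -0.03 0.16 0 0 0.082;-0.254 -0.03 0.24 0 0 0.082;-0.254 -0.03 0.243 0 0 0.082;-0.254 -0.03 0.243 0 0 0.082",
)

```text
clock: 8.9
tool_pos: [0.5708, -0.184, 0.1093]
eef_rot: [[-0.129, 0.992, -0.003], [0.992, 0.129, 0.001], [0.002, -0.003, -1.0]]
wrist_force: [-0.1, 1.2, 1.0]
width: 0.0853
grasp_force: 0.0
```

Run:
```python
from h import *
plan((.571,-.1875,.036,97.1))
```

```text
t 8.9 p [ 0.571 -0.184  0.109] phi 97.4 w 0.085 F [-0.11  1.23  1.02]
-0.0060 -0.0002 0.1222 -0.0009 -0.0006 0.0018  rows~ 1.5
```

Call:
send_rows(
  steps="-0.004 0 0.06 0 0 0;-0.004 0 0.122 0 0 0;-0.004 0 0.122 0 0 0;-0.004 0 0.122 0 0 0",
)

```text
clock: 9.3
tool_pos: [0.5734, -0.1871, 0.039]
eef_rot: [[-0.13, 0.992, 0.002], [0.992, 0.13, -0.001], [-0.001, 0.002, -1.0]]
wrist_force: [-0.2, -0.2, 0.4]
width: 0.0855
grasp_force: 0.0
```

Call:
send_rows(
  steps="0 0 0 0 0 0;0 0 0 0 0 0;0 0 0 0 0 0;0 0 0 0 0 0;0 0 0 0 0 0;0 0 0 0 0 0;0 0 0 0 0 0;0 0 0 0 0 0",
  jaw=-1,
)

```text
clock: 10.1
tool_pos: [0.5743, -0.188, 0.0397]
eef_rot: [[-0.129, 0.992, 0.005], [0.992, 0.129, -0.002], [-0.002, 0.004, -1.0]]
wrist_force: [-0.7, 1.1, 7.1]
width: 0.0591
grasp_force: 75.7
```

Call:
send_rows(
  steps="0 0 -0.03 0 0 0;0 0 -0.08 0 0 0;0 0 -0.12 0 0 0;0 0 -0.12 0 0 0;0 0 -0.12 0 0 0;0 0 -0.12 0 0 0;0 0 -0.12 0 0 0",
)

```text
clock: 10.8
tool_pos: [0.5714, -0.1869, 0.1077]
eef_rot: [[-0.129, 0.992, -0.002], [0.992, 0.129, 0.001], [0.001, -0.002, -1.0]]
wrist_force: [-0.0, 0.1, -1.0]
width: 0.0593
grasp_force: 75.2
```

Run:
```python
from h import *
def ch(x,y=0): a=np.radians(-3.8); return .5626+x*np.cos(a)-y*np.sin(a), .1194+x*np.sin(a)+y*np.cos(a)
print("chute -65",ch(-.065),"-125",ch(-.125))
plan((*ch(-.065),.25,86.2),(.5737+.0086,.338,.27,184.5))
```

```text
chute -65 (np.float64(0.4977429045610167), np.float64(0.12370780352600001)) -125 (np.float64(0.43787481646349374), np.float64(0.12768423755000002))
t 10.8 p [ 0.571 -0.187  0.108] phi 97.4 w 0.059 F [-0.    0.13 -0.99]
0.5294 -0.0554 -0.2366 -0.0006 -0.0003 0.0622  rows~ 7.0
0.8654 0.1303 -0.2698 -0.0002 -0.0007 -0.4839  rows~ 11.0
```

Call:
send_rows(
  steps="0 0 -0.08 0 0 0;0 0 -0.16 0 0 0;0.03 0 -0.23 0 0 0;0.1 -0.01 -0.237 0 0 0.02;0.18 -0.02 -0.237 0 0 0.04;0.26 -0.03 -0.237 0 0 0.062;0.34 -0.04 -0.237 0 0 0.062;0.42 -0.05 -0.237 0 0 0.062;0.5 -0.055 -0.237 0 0 0.062;0.529 -0.055 -0.237 0 0 0.062",
)

```text
clock: 11.8
tool_pos: [0.4965, 0.1268, 0.2501]
eef_rot: [[0.061, 0.998, -0.002], [0.998, -0.061, 0.001], [0.001, -0.002, -1.0]]
wrist_force: [0.4, -0.2, -0.7]
width: 0.0595
grasp_force: 75.5
```

Run:
```python
from h import *
plan((.4977,.1237,.142,86.2))
```

```text
t 11.8 p [0.497 0.127 0.25 ] phi 86.5 w 0.059 F [ 0.38 -0.21 -0.66]
-0.0052 0.0026 0.1802 -0.0007 -0.0003 0.0016  rows~ 2.2
```

Call:
send_rows(
  steps="-0.005 0.002 0.06 0 0 0;-0.005 0.002 0.12 0 0 0;-0.005 0.002 0.16 0 0 0;-0.005 0.002 0.178 0 0 0;-0.005 0.002 0.178 0 0 0;-0.005 0.002 0.178 0 0 0",
)

```text
clock: 12.4
tool_pos: [0.5001, 0.1202, 0.1447]
eef_rot: [[0.066, 0.998, 0.001], [0.998, -0.066, 0.0], [0.0, 0.001, -1.0]]
wrist_force: [-0.2, -0.2, -0.9]
width: 0.0594
grasp_force: 75.5
```

Call:
send_rows(
  steps="0 0 0 0 0 0;0 0 0 0 0 0;0 0 0 0 0 0;0 0 0 0 0 0;0 0 0 0 0 0",
  jaw=1,
)

```text
clock: 12.9
tool_pos: [0.4997, 0.1202, 0.1444]
eef_rot: [[0.066, 0.998, 0.001], [0.998, -0.066, 0.0], [0.0, 0.0, -1.0]]
wrist_force: [-0.6, 0.5, -0.0]
width: 0.0856
grasp_force: 0.0
```

Call:
send_rows(
  steps="0 0 -0.06 0 0 0;0 0 -0.13 0 0 0;0 0 -0.13 0 0 0;0 -0.07 -0.13 0 0 0;0 -0.14 -0.13 0 0 0;0 -0.15 -0.13 0 0 0;0 -0.15 -0.13 0 0 0",
)

```text
clock: 13.6
tool_pos: [0.4088, 0.1262, 0.2221]
eef_rot: [[0.065, 0.998, 0.0], [0.998, -0.065, -0.0], [-0.0, 0.0, -1.0]]
wrist_force: [0.7, 0.4, -0.4]
width: 0.0854
grasp_force: 0.0
```

Run:
```python
from h import *
plan((.413,.1293,.15,86.2))
c=cam("top"); save(c,"pics/t2.png",2.5,(170,150,390,300))
for b in boxes(cloud(c),.15,.175,60): print(*b)
```

```text
t 13.6 p [0.409 0.126 0.222] phi 86.3 w 0.085 F [ 0.68  0.43 -0.42]
0.0056 0.0066 0.1201 0.0001 0.0000 0.0005  rows~ 1.4
[ 1.0618 -0.0173] [0.005  0.0572] 89.6 0.1636 [387.8  25.2  30.8  11.2]
[0.8561 0.3619] [0.0176 0.0302] 13.8 0.1551 [193.2 123.2  12.6  16.8]
[0.5011 0.1196] [0.0608 0.1197] 85.6 0.1611 [291.2 299.6  68.6  40.6]
```

View pics/t2.png

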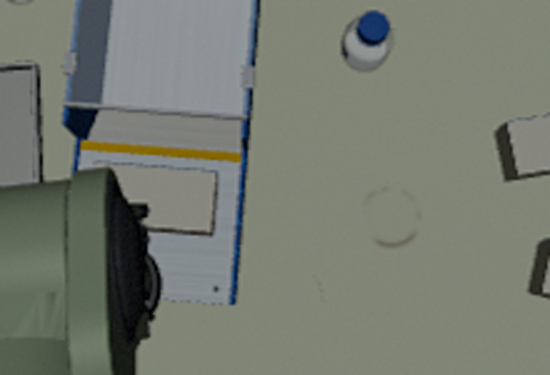

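The picture shows the carton lying flat and crosswise on the ledge, about (95-215, 165-235), just before the yellow stripe. Next I shut the jaws, lower the tool and push.

Call:
send_rows(
  steps="0.003 0 0 0 0 0;0.003 0 0 0 0 0;0.003 0 0 0 0 0;0.003 0 0.06 0 0 0;0.003 0 0.12 0 0 0;0.003 0 0.12 0 0 0;0.003 0 0.12 0 0 0",
  jaw=-1,
)

```text
clock: 14.35
tool_pos: [0.4097, 0.1278, 0.1502]
eef_rot: [[0.066, 0.998, -0.002], [0.998, -0.066, -0.0], [-0.0, -0.002, -1.0]]
wrist_force: [-1.0, 0.5, 0.2]
width: -0.0
grasp_force: 0.0
```

Call:
send_rows(
  steps="0 0.03 0 0 0 0;0 0.06 0 0 0 0;0 0.09 0 0 0 0;0 0.12 0 0 0 0;0 0.15 0 0 0 0;0 0.18 0 0 0 0;0 0.205 0 0 0 0;0 0.215 0 0 0 0;0 0.215 0 0 0 0;0 0.215 0 0 0 0",
)

```text
clock: 15.35
tool_pos: [0.5383, 0.1195, 0.1507]
eef_rot: [[0.065, 0.998, 0.0], [0.998, -0.065, 0.0], [0.0, 0.0, -1.0]]
wrist_force: [-0.7, 0.0, 0.0]
width: -0.0001
grasp_force: 0.0
```

Call:
send_rows(
  steps="0 -0.08 0 0 0 0;0 -0.08 -0.08 0 0 0;0 -0.08 -0.16 0 0 0;0 -0.08 -0.19 0 0 0;-0.08 -0.08 -0.2 0 0 0;-0.16 -0.08 -0.2 0 0 0;-0.24 -0.08 -0.2 0 0 0;-0.32 -0.08 -0.2 0 0 0;-0.4 -0.08 -0.2 0 0 0;-0.4 -0.08 -0.2 0 0 0",
  jaw=1,
)

```text
clock: 16.35
tool_pos: [0.474, -0.1215, 0.2703]
eef_rot: [[0.073, 0.997, 0.0], [0.997, -0.073, -0.002], [-0.002, 0.0, -1.0]]
wrist_force: [0.2, 0.4, -0.7]
width: 0.0854
grasp_force: 0.0
```

Run:
```python
from h import *
c=cam("top"); W=cloud(c); save(c,"pics/t3.png",2.5,(170,90,390,300))
for b in boxes(W):
    if b[0][0]<.7 and b[0][1]<.1 or .55>b[0][1]>.3: print(*b)
C=None
plan((.582,-.3222,.2,100.1),(.429,-.3555,.2,75.8))
```

```text
[0.5793 0.4489] [0.0638 0.1205] 3.9 0.0666 [144.2 253.4  36.4  63. ]
t 16.4 p [ 0.474 -0.119  0.27 ] phi 85.9 w 0.085 F [ 0.57 -0.08 -0.53]
-0.3252 0.2035 0.1170 -0.0000 -0.0000 -0.0786  rows~ 4.8
-0.3986 -0.0470 0.1170 -0.0000 -0.0000 0.0564  rows~ 5.0
```

View pics/t3.png

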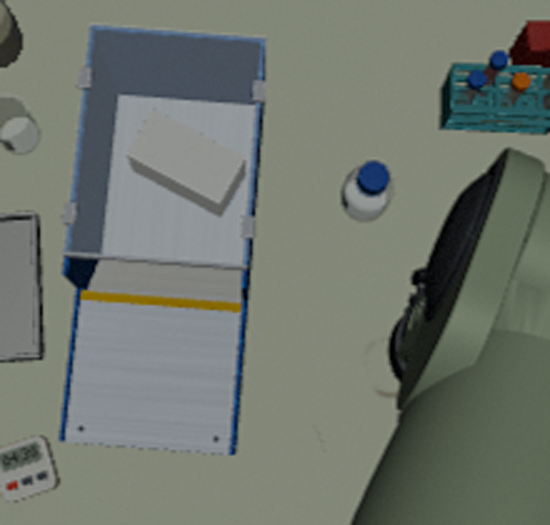

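The empty carton has dropped into the chute and lies at about (185,160). Next is carton B.

Call:
send_rows(
  steps="-0.08 0.05 0 0 0 -0.02;-0.16 0.1 0 0 0 -0.04;-0.24 0.15 0 0 0 -0.06;-0.32 0.2 0.04 0 0 -0.078;-0.325 0.204 0.117 0 0 -0.078;-0.325 0.204 0.117 0 0 -0.078;-0.325 0.204 0.117 0 0 -0.078",
)

```text
clock: 17.1
tool_pos: [0.5831, -0.3173, 0.1969]
eef_rot: [[-0.179, 0.984, -0.005], [0.984, 0.179, 0.004], [0.005, -0.004, -1.0]]
wrist_force: [-0.8, 0.2, -0.4]
width: 0.0852
grasp_force: 0.0
```

Run:
```python
from h import *
c=cam("top"); W=cloud(c)
for b in boxes(W):
    if b[0][0]<.7 and b[0][1]<.1: print(*b)
c=cam("scene"); W=cloud(c)
for b in boxes(W,.055):
    if .3<b[0][0]<.7 and -.5<b[0][1]<.1: print("s",*b)
plan((.582,-.3222,.036,100.1))
```

```text
[ 0.5818 -0.3211] [0.0611 0.1193] 100.3 0.0605 [520.8 268.8  61.6  39.2]
[ 0.4373 -0.3229] [0.0568 0.0625] 162.1 0.0605 [540.4 343.   36.4  36.4]
s [ 0.6193 -0.4478] [0.0684 0.1599] 33.5 0.0635 [428.4 208.6  57.4  16.8]
s [ 0.5815 -0.3251] [0.0618 0.126 ] 101.3 0.0637 [432.6 228.2  35.   32.2]
s [ 0.4282 -0.3581] [0.0651 0.128 ] 76.7 0.0637 [485.8 239.4  47.6  33.6]
t 17.2 p [ 0.584 -0.318  0.201] phi 100.4 w 0.085 F [0.43 1.32 0.48]
-0.0072 -0.0054 0.2749 -0.0000 -0.0002 0.0016  rows~ 3.3
```

Call:
send_rows(
  steps="-0.006 -0.004 0.07 0 0 0;-0.006 -0.004 0.14 0 0 0;-0.006 -0.004 0.21 0 0 0;-0.006 -0.004 0.274 0 0 0;-0.006 -0.004 0.274 0 0 0;-0.006 -0.004 0.274 0 0 0",
)

```text
clock: 17.8
tool_pos: [0.5835, -0.3228, 0.0378]
eef_rot: [[-0.18, 0.984, 0.001], [0.984, 0.18, -0.001], [-0.001, 0.001, -1.0]]
wrist_force: [0.8, -0.6, 0.0]
width: 0.0853
grasp_force: 0.0
```

Call:
send_rows(
  steps="0 0 0 0 0 0;0 0 0 0 0 0;0 0 0 0 0 0;0 0 0 0 0 0;0 0 0 0 0 0;0 0 0 0 0 0;0 0 0 0 0 0;0 0 0 0 0 0",
  jaw=-1,
)

```text
clock: 18.6
tool_pos: [0.5848, -0.3247, 0.0392]
eef_rot: [[-0.179, 0.984, 0.005], [0.984, 0.179, -0.003], [-0.004, 0.004, -1.0]]
wrist_force: [-1.2, 0.9, 7.2]
width: 0.0593
grasp_force: 75.7
```

Call:
send_rows(
  steps="0 0 -0.03 0 0 0;0 0 -0.08 0 0 0;0 0 -0.12 0 0 0;0 0 -0.12 0 0 0;0 0 -0.12 0 0 0;0 0 -0.12 0 0 0;0 0 -0.12 0 0 0",
)

```text
clock: 19.3
tool_pos: [0.5818, -0.3229, 0.1062]
eef_rot: [[-0.178, 0.984, -0.002], [0.984, 0.178, 0.001], [0.002, -0.002, -1.0]]
wrist_force: [-1.2, -0.6, -0.9]
width: 0.0596
grasp_force: 75.2
```

Run:
```python
from h import *
plan((.5000,.122,.26,86.2),(.45,0,.27,142),(.5823,.338,.27,184.5))
```

```text
t 19.3 p [ 0.582 -0.323  0.106] phi 100.3 w 0.06 F [-1.18 -0.57 -0.88]
0.7544 -0.0023 -0.2551 -0.0006 -0.0004 0.0782  rows~ 9.6
0.5692 -0.1206 -0.2718 -0.0003 -0.0007 -0.2318  rows~ 7.7
1.0842 0.1969 -0.2715 -0.0000 -0.0008 -0.4679  rows~ 13.6
```

Carton B is empty.

Call:
send_rows(
  steps="0 0 -0.08 0 0 0;0.03 0 -0.15 0 0 0;0.1 0 -0.22 0 0 0.01;0.18 0 -0.255 0 0 0.02;0.26 0 -0.255 0 0 0.03;0.34 0 -0.255 0 0 0.04;0.42 0 -0.255 0 0 0.05;0.5 0 -0.255 0 0 0.06;0.58 0 -0.255 0 0 0.078;0.66 0 -0.255 0 0 0.078",
)

```text
clock: 20.3
tool_pos: [0.5108, 0.0681, 0.2597]
eef_rot: [[0.067, 0.998, -0.001], [0.998, -0.067, 0.0], [0.0, -0.001, -1.0]]
wrist_force: [0.4, 0.6, -0.1]
width: 0.0592
grasp_force: 75.4
```

Run:
```python
from h import *
plan((.499,.122,.25,86.2),(.499,.122,.143,86.2))
```

```text
t 20.3 p [0.511 0.068 0.26 ] phi 86.2 w 0.059 F [ 0.37  0.62 -0.07]
0.0883 -0.0255 0.0162 -0.0004 -0.0000 -0.0001  rows~ 1.1
0.0883 -0.0253 0.1946 -0.0004 -0.0000 -0.0001  rows~ 2.6
```

Call:
send_rows(
  steps="0.06 -0.02 0.016 0 0 0;0.086 -0.024 0.016 0 0 0;0.086 -0.024 0.08 0 0 0;0.086 -0.024 0.14 0 0 0;0.086 -0.024 0.18 0 0 0;0.086 -0.024 0.196 0 0 0;0.086 -0.024 0.196 0 0 0;0.086 -0.024 0.196 0 0 0",
)

```text
clock: 21.1
tool_pos: [0.5015, 0.1186, 0.1435]
eef_rot: [[0.066, 0.998, 0.001], [0.998, -0.066, 0.0], [0.0, 0.001, -1.0]]
wrist_force: [-0.1, 0.3, 0.6]
width: 0.0592
grasp_force: 75.8
```

Call:
send_rows(
  steps="0 0 0 0 0 0;0 0 0 0 0 0;0 0 0 0 0 0;0 0 0 0 0 0;0 0 0 0 0 0",
  jaw=1,
)

```text
clock: 21.6
tool_pos: [0.501, 0.1186, 0.1431]
eef_rot: [[0.066, 0.998, 0.0], [0.998, -0.066, 0.0], [0.0, 0.0, -1.0]]
wrist_force: [0.3, -0.0, -0.2]
width: 0.0856
grasp_force: 0.0
```

Call:
send_rows(
  steps="0 0 -0.06 0 0 0;0 0 -0.13 0 0 0;0 0 -0.13 0 0 0;0 -0.07 -0.13 0 0 0;0 -0.14 -0.13 0 0 0;0 -0.15 -0.13 0 0 0;0 -0.15 -0.13 0 0 0",
)

```text
clock: 22.3
tool_pos: [0.4101, 0.1246, 0.2209]
eef_rot: [[0.065, 0.998, 0.0], [0.998, -0.065, -0.0], [-0.0, 0.0, -1.0]]
wrist_force: [1.1, -0.5, 0.2]
width: 0.0855
grasp_force: 0.0
```

Run:
```python
from h import *
plan((.41,.128,.15,86.2))
c=cam("top")
for b in boxes(cloud(c),.15,.175,60): print(*b)
```

```text
t 22.3 p [0.41  0.125 0.221] phi 86.3 w 0.085 F [ 1.1  -0.46  0.22]
0.0056 -0.0006 0.1181 0.0000 0.0000 0.0005  rows~ 1.4
[ 1.062  -0.0172] [0.0067 0.057 ] 89.7 0.1624 [387.8  26.6  30.8   9.8]
[0.8573 0.362 ] [0.0173 0.0325] 18.4 0.1547 [193.2 123.2  12.6  16.8]
[0.5023 0.121 ] [0.0612 0.1203] 86.0 0.1611 [289.8 299.6  68.6  40.6]
```

Call:
send_rows(
  steps="0.003 0 0 0 0 0;0.003 0 0 0 0 0;0.003 0 0 0 0 0;0.003 0 0.06 0 0 0;0.003 0 0.118 0 0 0;0.003 0 0.118 0 0 0;0.003 0 0.118 0 0 0",
  jaw=-1,
)

```text
clock: 23.05
tool_pos: [0.4111, 0.1262, 0.1501]
eef_rot: [[0.066, 0.998, -0.002], [0.998, -0.066, -0.0], [-0.0, -0.002, -1.0]]
wrist_force: [0.5, -0.6, 0.1]
width: -0.0002
grasp_force: 0.0
```

Call:
send_rows(
  steps="0 0.03 0 0 0 0;0 0.06 0 0 0 0;0 0.09 0 0 0 0;0 0.12 0 0 0 0;0 0.15 0 0 0 0;0 0.18 0 0 0 0;0 0.205 0 0 0 0;0 0.215 0 0 0 0;0 0.215 0 0 0 0;0 0.215 0 0 0 0",
)

```text
clock: 24.05
tool_pos: [0.5397, 0.1179, 0.1507]
eef_rot: [[0.065, 0.998, 0.0], [0.998, -0.065, 0.0], [0.0, 0.0, -1.0]]
wrist_force: [-0.0, -0.8, 0.6]
width: 0.0002
grasp_force: 0.0
```

Call:
send_rows(
  steps="0 -0.08 0 0 0 0;0 -0.08 -0.08 0 0 0;0 -0.08 -0.16 0 0 0;0 -0.08 -0.19 0 0 0;-0.08 -0.08 -0.2 0 0 0;-0.16 -0.08 -0.2 0 0 0;-0.24 -0.08 -0.2 0 0 0;-0.32 -0.08 -0.2 0 0 0;-0.4 -0.08 -0.2 0 0 0;-0.4 -0.08 -0.2 0 0 0",
  jaw=1,
)

```text
clock: 25.05
tool_pos: [0.4754, -0.1231, 0.2704]
eef_rot: [[0.073, 0.997, 0.0], [0.997, -0.073, -0.002], [-0.002, 0.0, -1.0]]
wrist_force: [-0.4, 0.5, 0.6]
width: 0.0852
grasp_force: 0.0
```

Run:
```python
from h import *
c=cam("top"); W=cloud(c); save(c,"pics/t4.png",2.5,(170,90,390,300))
c=cam("scene"); W=cloud(c)
for b in boxes(W,.055):
    if .3<b[0][0]<.7 and -.5<b[0][1]<.1: print("s",*b)
plan((.429,-.3555,.2,75.8))
```

```text
s [ 0.4306 -0.3596] [0.0655 0.1291] 78.3 0.0634 [485.8 239.4  47.6  32.2]
t 25.1 p [ 0.475 -0.119  0.27 ] phi 86.1 w 0.085 F [ 0.34 -0.1   0.1 ]
-0.3987 -0.0504 0.1167 -0.0002 -0.0002 0.0572  rows~ 5.0
```

View pics/t4.png

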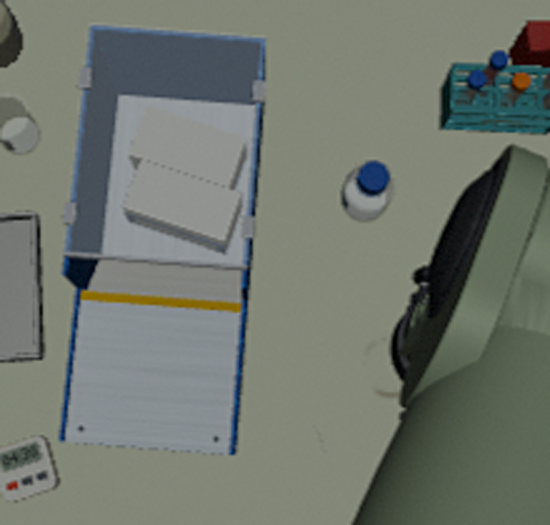

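Both empties are in the chute, at about (190,150) and (180,205). Next is carton C.

Call:
send_rows(
  steps="-0.08 -0.01 0 0 0 0.01;-0.16 -0.02 0 0 0 0.02;-0.24 -0.03 0 0 0 0.04;-0.32 -0.04 0.04 0 0 0.057;-0.39 -0.05 0.1 0 0 0.057;-0.398 -0.05 0.117 0 0 0.057;-0.398 -0.05 0.117 0 0 0.057",
)

```text
clock: 25.85
tool_pos: [0.4297, -0.3534, 0.1973]
eef_rot: [[0.242, 0.97, -0.003], [0.97, -0.242, 0.004], [0.003, -0.004, -1.0]]
wrist_force: [-0.6, 0.9, 0.0]
width: 0.0858
grasp_force: 0.0
```

Run:
```python
from h import *
c=cam("top"); W=cloud(c)
for b in boxes(W):
    if b[0][0]<.7 and b[0][1]<.1: print(*b)
c=cam("scene"); W=cloud(c)
for b in boxes(W,.055):
    if .3<b[0][0]<.7 and -.5<b[0][1]<.1: print("s",*b)
plan((.429,-.3555,.036,75.8))
```

```text
[ 0.6102 -0.4513] [0.0794 0.1719] 43.2 0.0626 [597.8 229.6  67.2  70. ]
[ 0.4299 -0.3538] [0.0612 0.1182] 75.9 0.0603 [540.4 343.   65.8  43.4]
s [ 0.6115 -0.456 ] [0.082  0.1747] 42.6 0.0635 [428.4 203.   60.2  22.4]
s [ 0.4312 -0.3589] [0.0656 0.1292] 76.6 0.0638 [485.8 240.8  47.6  32.2]
t 25.9 p [ 0.431 -0.353  0.2  ] phi 76.1 w 0.086 F [-0.31  0.23 -0.23]
-0.0055 -0.0023 0.2735 -0.0003 -0.0004 0.0016  rows~ 3.3
```

Call:
send_rows(
  steps="-0.004 -0.002 0.07 0 0 0;-0.004 -0.002 0.14 0 0 0;-0.004 -0.002 0.21 0 0 0;-0.004 -0.002 0.273 0 0 0;-0.004 -0.002 0.273 0 0 0;-0.004 -0.002 0.273 0 0 0",
)

```text
clock: 26.55
tool_pos: [0.4301, -0.3559, 0.0375]
eef_rot: [[0.24, 0.971, 0.0], [0.971, -0.24, -0.0], [0.0, 0.0, -1.0]]
wrist_force: [0.4, -0.4, 0.7]
width: 0.0856
grasp_force: 0.0
```

Call:
send_rows(
  steps="0 0 0 0 0 0;0 0 0 0 0 0;0 0 0 0 0 0;0 0 0 0 0 0;0 0 0 0 0 0;0 0 0 0 0 0;0 0 0 0 0 0;0 0 0 0 0 0",
  jaw=-1,
)

```text
clock: 27.35
tool_pos: [0.4303, -0.358, 0.039]
eef_rot: [[0.242, 0.97, 0.003], [0.97, -0.242, -0.003], [-0.002, 0.004, -1.0]]
wrist_force: [-0.5, 2.0, 8.3]
width: 0.0592
grasp_force: 77.2
```

Call:
send_rows(
  steps="0 0 -0.03 0 0 0;0 0 -0.08 0 0 0;0 0 -0.12 0 0 0;0 0 -0.12 0 0 0;0 0 -0.12 0 0 0;0 0 -0.12 0 0 0;0 0 -0.12 0 0 0",
)

```text
clock: 28.05
tool_pos: [0.4281, -0.3559, 0.1065]
eef_rot: [[0.242, 0.97, -0.002], [0.97, -0.242, 0.002], [0.002, -0.002, -1.0]]
wrist_force: [0.5, -0.3, -6.1]
width: 0.0593
grasp_force: 78.3
```

Run:
```python
from h import *
plan((.4990,.122,.26,86.2),(.46,0,.27,130),(.5823,.338,.27,184.5))
```

```text
t 28.1 p [ 0.428 -0.356  0.107] phi 76.0 w 0.059 F [ 0.47 -0.31 -6.12]
0.8018 -0.0790 -0.2542 -0.0007 -0.0006 -0.0568  rows~ 10.1
0.5888 -0.0929 -0.2712 -0.0005 -0.0009 -0.3001  rows~ 7.9
1.1848 -0.0316 -0.2704 -0.0000 -0.0011 -0.6029  rows~ 14.6
```

Carton C is full, so it goes to the second tray slot.

Call:
send_rows(
  steps="0 0 -0.08 0 0 0;0 0 -0.16 0 0 0;0.04 0 -0.22 0 0 -0.03;0.1 -0.02 -0.27 0 0 -0.07;0.18 -0.03 -0.271 0 0 -0.11;0.26 -0.04 -0.271 0 0 -0.15;0.34 -0.06 -0.271 0 0 -0.19;0.42 -0.07 -0.271 0 0 -0.23;0.5 -0.08 -0.271 0 0 -0.265;0.58 -0.09 -0.271 0 0 -0.3",
)

```text
clock: 29.05
tool_pos: [0.4602, -0.0042, 0.2698]
eef_rot: [[-0.646, 0.764, -0.001], [0.764, 0.646, 0.0], [0.001, -0.001, -1.0]]
wrist_force: [1.6, -0.1, -6.0]
width: 0.059
grasp_force: 80.7
```

Run:
```python
from h import *
plan((.5823,.338,.27,184.5))
```

```text
t 29.1 p [ 0.46  -0.004  0.27 ] phi 130.2 w 0.059 F [ 1.58 -0.12 -5.95]
0.3041 0.5236 -0.0005 -0.0001 -0.0005 -0.3015  rows~ 7.3
```

Call:
send_rows(
  steps="0.04 0.06 0 0 0 -0.035;0.08 0.13 0 0 0 -0.075;0.12 0.2 0 0 0 -0.115;0.16 0.27 0 0 0 -0.155;0.2 0.34 0 0 0 -0.195;0.24 0.41 0 0 0 -0.235;0.28 0.48 0 0 0 -0.27;0.302 0.521 0 0 0 -0.3015;0.302 0.521 0 0 0 -0.3015;0.302 0.521 0 0 0 -0.3015",
)

```text
clock: 30.05
tool_pos: [0.5832, 0.3338, 0.2683]
eef_rot: [[-0.997, -0.075, -0.003], [-0.075, 0.997, -0.002], [0.003, -0.002, -1.0]]
wrist_force: [0.2, -0.5, -6.6]
width: 0.0594
grasp_force: 80.6
```

Run:
```python
from h import *
plan((.5823,.338,.046,184.5))
```

```text
t 30.1 p [0.583 0.334 0.268] phi -175.7 w 0.059 F [ 0.23 -0.49 -6.55]
-0.0002 0.0078 0.3705 -0.0006 -0.0011 -0.0012  rows~ 4.4
```

Call:
send_rows(
  steps="0 0.003 0.08 0 0 0;0 0.003 0.16 0 0 0;0 0.003 0.24 0 0 0;0 0.003 0.3 0 0 0;0 0.003 0.35 0 0 0;0 0.003 0.367 0 0 0;0 0.003 0.372 0 0 0;0 0.003 0.373 0 0 0;0 0.003 0.373 0 0 0",
)

```text
clock: 30.95
tool_pos: [0.5854, 0.3358, 0.0491]
eef_rot: [[-0.997, -0.074, 0.003], [-0.074, 0.997, 0.001], [-0.003, 0.001, -1.0]]
wrist_force: [0.9, 0.9, -5.6]
width: 0.0596
grasp_force: 80.2
```

Call:
send_rows(
  steps="0 0 0 0 0 0;0 0 0 0 0 0;0 0 0 0 0 0;0 0 0 0 0 0;0 0 0 0 0 0;0 0 0 0 0 0",
  jaw=1,
)

```text
clock: 31.55
tool_pos: [0.5839, 0.3354, 0.047]
eef_rot: [[-0.997, -0.074, 0.0], [-0.074, 0.997, 0.0], [-0.0, 0.0, -1.0]]
wrist_force: [0.6, 0.5, -0.6]
width: 0.0854
grasp_force: 0.0
```

Call:
send_rows(
  steps="0 0 -0.04 0 0 0;0 0 -0.12 0 0 0;0 0 -0.2 0 0 0;0 0 -0.28 0 0 0;0 0 -0.36 0 0 0;0.05 -0.08 -0.36 0 0 0;0.1 -0.16 -0.36 0 0 0;0.15 -0.24 -0.36 0 0 0;0.2 -0.32 -0.36 0 0 0;0.25 -0.4 -0.36 0 0 0",
)

```text
clock: 32.55
tool_pos: [0.4662, 0.1127, 0.2629]
eef_rot: [[-0.997, -0.075, 0.0], [-0.075, 0.997, -0.0], [-0.0, -0.0, -1.0]]
wrist_force: [0.5, -1.1, 1.1]
width: 0.085
grasp_force: 0.0
```

Run:
```python
from h import *
np.set_printoptions(precision=4,suppress=True)
s=ctrl.sense(); print(s["clock"],s["tool_pos"])
c=cam("top"); W=cloud(c); save(c,"pics/t5.png",1.4)
for b in boxes(W):
    if .3<b[0][0]<.7 and b[0][1]<.55: print(*b)
for n,(u,v) in dict(c1=(244,150),c2=(243,172)).items(): print(n,W[v,u])
# chute interior carton tops: print grid
for v in range(135,190,6): print(v,[ "%.3f,%.3f,%.3f"%tuple(W[v,u]) for u in (228,242,256)])
```

```text
32.55 [0.4662 0.1127 0.2629]
[ 0.6106 -0.4547] [0.0823 0.1747] 44.1 0.0621 [597.8 229.6  70.   70. ]
[0.5796 0.4488] [0.0621 0.1213] 3.8 0.0665 [144.2 253.4  35.   63. ]
c1 [0.6935 0.0896 0.1843]
c2 [0.6367 0.0906 0.1861]
135 ['0.732,0.131,0.184', '0.732,0.095,0.187', '0.732,0.061,0.186']
141 ['0.717,0.130,0.183', '0.717,0.095,0.185', '0.717,0.060,0.186']
147 ['0.700,0.129,0.187', '0.702,0.095,0.182', '0.702,0.060,0.183']
153 ['0.685,0.129,0.186', '0.685,0.094,0.186', '0.686,0.060,0.185']
159 ['0.670,0.129,0.185', '0.670,0.094,0.184', '0.670,0.059,0.186']
165 ['0.654,0.128,0.184', '0.655,0.094,0.185', '0.656,0.059,0.183']
171 ['0.639,0.128,0.184', '0.639,0.093,0.186', '0.640,0.059,0.185']
177 ['0.499,0.067,0.679', '0.625,0.093,0.184', '0.625,0.059,0.185']
183 ['0.489,0.066,0.689', '0.610,0.093,0.183', '0.609,0.058,0.187']
189 ['0.481,0.065,0.693', '0.594,0.092,0.185', '0.595,0.058,0.185']
```

View pics/t5.png

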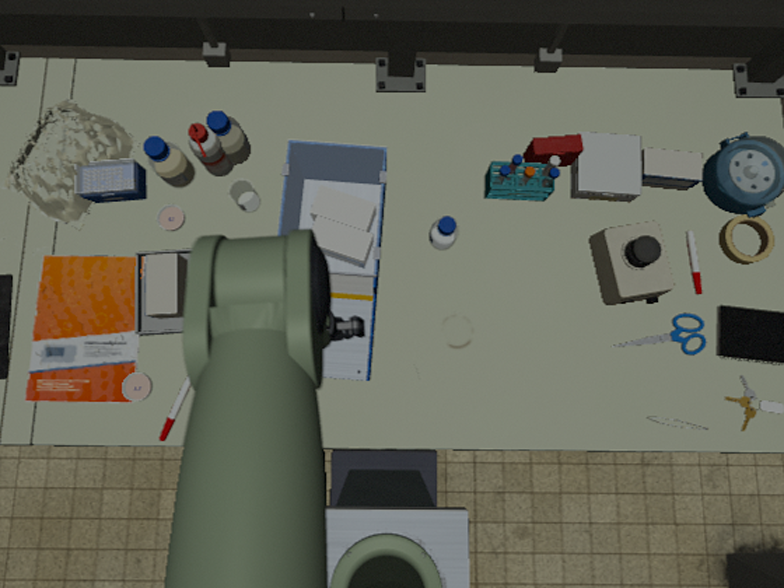

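Call:
send_rows(
  steps="0 -0.08 0 0 0 0;0 -0.16 0 0 0 0;0 -0.24 0 0 0 0;0 -0.32 0 0 0 0;0 -0.4 0 0 0 0;0 -0.48 0 0 0 0;0 -0.5 0 0 0 0;0 -0.5 0 0 0 0",
)

```text
clock: 33.4
tool_pos: [0.4896, -0.1867, 0.2626]
eef_rot: [[-0.997, -0.071, -0.0], [-0.071, 0.997, 0.0], [0.0, 0.0, -1.0]]
wrist_force: [0.1, 0.7, -0.6]
width: 0.0855
grasp_force: 0.0
```

Run:
```python
from h import *
np.set_printoptions(precision=4,suppress=True)
c=cam("top"); W=cloud(c); a=c["pixels"][95:280,90:285]
for b in boxes(W):
    if .3<b[0][0]<.7 and b[0][1]>.2: print(*b)
d=cam("scene"); e=d["pixels"][165:310,150:335]
Ws=cloud(d)
A=cv2.resize(a,(600,569))[:,:,::-1]; B=cv2.resize(e,(740,580))[:,:,::-1]
cv2.imwrite("pics/t6.png",A); cv2.imwrite("pics/s6.png",B)
for n,x,y,r in (("timer",.38,.272,.02),("bottle",.681,-.098,.02)):
    pass
q0=np.load("top0.npz")["W"][...,2]
print("timer/bottle z",W[277,180],W[165,316])
```

```text
[0.587  0.3391] [0.0617 0.1204] 3.9 0.0663 [201.6 249.2  33.6  63. ]
[0.5797 0.4491] [0.0628 0.1205] 4.0 0.0665 [144.2 253.4  35.   63. ]
timer/bottle z [0.3796 0.2729 0.011 ] [ 0.6826 -0.0989  0.0975]
```

View pics/t6.png

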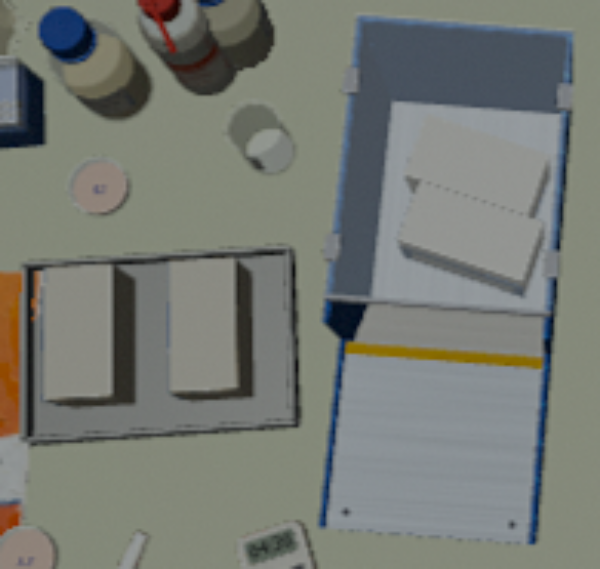

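View pics/s6.png

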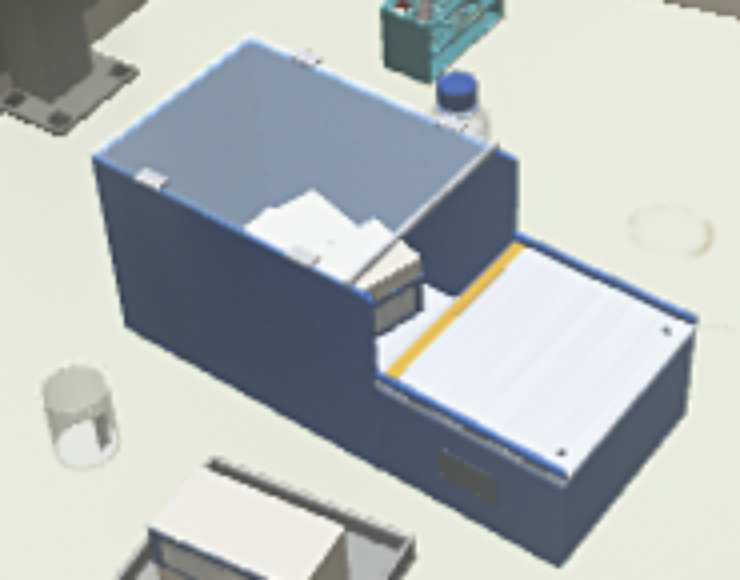

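Both full cartons lie flat in the tray, at (80,330) and (205,325), and both empties are in the chute, at (475,160) and (470,230). I will triangulate the upper empty's height.

Run:
```python
from h import *
np.set_printoptions(precision=4,suppress=True)
c=cam("top"); d=cam("scene")
Pm=lambda c: np.array([[c["fx"],0,c["cx"]],[0,c["fy"],c["cy"]],[0,0,1]])@np.c_[c["R"],c["t"]]
for n,a,b in [("front-right top",(525,282),(421,266)),("front-right bottom",(525,294),(421,303)),("back-right top",(543,226),(375,220)),("first: back-left top",(425,115),(314,190)),("edge right (check, z=.1)",(543,362),(522,242))]:
    p=np.array([90+a[0]*.325,95+a[1]*.325]); q=np.array([150+b[0]*.25,165+b[1]*.25])
    X=cv2.triangulatePoints(Pm(c),Pm(d),p,q)[:,0]; X=X[:3]/X[3]
    f=lambda c:(lambda u:u[:2]/u[2])(Pm(c)@np.r_[X,1])
    print(n,X,"resid",f(c)-p,f(d)-q)
```

```text
front-right top [0.6298 0.0509 0.0546] resid [0.0976 0.2613] [-0.1758 -0.0494]
front-right bottom [0.6288 0.0525 0.0144] resid [-0.0763 -0.2029] [0.1393 0.0379]
back-right top [0.681  0.0359 0.0674] resid [-0.1988 -0.5269] [0.3462 0.1063]
first: back-left top [0.7071 0.1202 0.1689] resid [ 4.3405 14.2403] [-9.0376 -4.0896]
edge right (check, z=.1) [0.5483 0.0325 0.1058] resid [0.1247 0.334 ] [-0.2218 -0.0512]
```

```bash
python3 -c "
from station import ctrl
print(ctrl.job_done())"
```

```text
the job is handed in; nothing more can be done
None
```

I handed the job in at about 34 s of the 208 s: the two full cartons lie flat side by side in the stock tray, the two empties are down inside the chute, the bottle and timer were not moved, and no verdict came back.

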